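# Tip a glazed test tile out of its sample case and lay it on the kiln setter

## Task

Slide the clear cover over the blue test tile across the other cover, then press the tile's near end down into the well under it and draw it back toward you beneath the lip, so that it stays tipped up by itself when you let go. Take the tile by its raised end, draw it out from under the lip and lay it flat, blue side up, lengthwise on the ribs of the white kiln setter, centred so that no part hangs over the edge, without dropping it. Leave the white tile lying in its pocket and do not knock the jars or the tape roll about.

Things in the scene. Friction and masses are not known exactly. Their poses are not given: they have to be found in the camera images.
- case: Wooden sample case fixed to the bench, 160 (x) x 264 (y) x 47 mm high; origin: centre of its underside, x away from the robot, y left. Side by side (centre lines y +70, -70) are two equal pockets, 49 mm wide, open above from the lip's edge at x -54 to the far wall at x +71, for one tile each. The board beside them (z 32) is level with a lying tile's top. Two clear covers slide over it.
- edge_left (a point): Left pocket, middle of its tipping edge (x +3.5, z 26 in the case). Beyond it the pocket's floor, at that height, carries the tile; on the robot's side of it is the well, floor 22 mm lower, which runs to the lip and 15 mm on beneath it. A tile pressed down on its near end tips about this edge and its far end rises; let go too early it falls back flat.
- edge_right (a point): The same for the right pocket. Pockets are waxed and the tiles smooth: they slide easily on each other, gripper pads hold them well.
- lip_left (a point): Left pocket, middle of the upper edge of its lip (x -54, z 32 in the case): the board's end over the well, 15 mm from this edge toward the robot, 8.5 mm thick, with a brass dot. It stops a lying tile from sliding; a tile tipped over 10 degrees can be drawn under it with the pressing finger. 10 to 15 mm in, it stays tipped at about 19 degrees, near end on the well's floor.
- lip_right (a point): The same for the right pocket. To take a tipped tile out of either pocket, first pull it about 20 mm up along its own slope until its end is clear of the lip, then lift.
- cover_left (a joint): Clear 3 mm acrylic cover over the left (+y) half of the case, runs in a track just under the wall tops (z 47), beneath the other cover. 0 = closed, grows as it slides to the right (-y of the case), 0.104 m = fully open, at a stop. About 1 N of friction; stays where it is left.
- cover_right (a joint): The same over the right (-y) half, in the upper track over the other cover; grows as it slides to the left (+y of the case), 0.104 m = fully open.
- pull_left (a point): Middle of the top edge of the left cover's aluminium pull: an upright strip at the cover's outer end, 9 mm thick (along the case's y), 64 mm long (x), its top 14 mm above the wall tops (z 61 in the case). Push it sideways from outside, or pinch it.
- pull_right (a point): The same on the right cover, at that cover's outer end.
- tile_blue: Loose flat test tile of red clay, top glazed blue, 120 (x) x 46 (y) x 6 mm, about 80 g; origin at the centre of its underside, x along its length, z out of the glaze. It starts lying in the left or the right pocket (tile centre about 8 mm beyond the case's centre, away from the robot), long axis along the case's x, 1.5 mm of play at each side.
- tile_white: The same, glazed white, in the other pocket.
- setter: Loose white ceramic kiln setter, 150 (x) x 90 (y) x 35 mm, about 0.5 kg: a slab on four short feet with five ribs across it (along y) whose tops, at z 35, carry the tile; origin at the centre of its underside (bench level), x along its length.
- glaze_jar: Bystander: clear jar with red lid, 64 mm across, 97 mm high, origin under its centre.
- oxide_jar: Bystander: small jar with yellow lid, 45 mm across, 100 mm high, origin under its centre.
- tape_roll: Bystander: roll of masking tape lying flat, 96 mm across, 25 mm high, origin under its centre.

How it is judged:
By the outcome, as a careful person would: the job done as asked, in the order asked, and still so for the second after the job is handed in, with the robot touching nothing.
It also fails if it takes over 54 s, if anything falls off the work surface, if the arm or the gripper's body presses on something with over 40 N, if the wrist force passes 120 N, or if a joint passes its speed limit or range.

## Robot

A 7-joint arm with a two-finger parallel gripper is mounted at the origin on a cart in front of the work surface, level with it; the furniture and walls round the work are solid. World frame = base frame: x ahead of the robot, y to its left, z up, the work surface at z = 0. Lengths are in m, angles in rad, forces in N, time in s.
With the tool pointing down it reaches from about 0.425 to 0.8 m from the base axis. Payload 8.3 kg.
Tool frame: the origin (TCP) lies between the finger pads; the fingertips stand 11 mm ahead of it and the grasp point (between the pads) lies 8 mm behind it; z points along the fingers, y is the line along which they close (so a half turn about z gives the same grasp; the last joint's range is limited). The gripper opens to 85 mm and grips with 20 to 120 N. Pads are 22 mm wide; open, the fingers measure 114 mm over their backs; the gripper's body (76 mm by 85 mm) begins 54 mm behind the grasp point. The pads swing forward as they close: fully open they stand 13 mm farther back than shut.
Start: joints at [1.129, 0.383, 0.016, 1.37, -0.006, 1.388, -0.046], TCP at [0.231, -0.581, 0.242] pointing down, gripper open.
Joint ranges: [-2.95, 2.95], [-0.25, 2.06], [-1.52, 1.56], [0.18, 2.33], [-1.44, 4.58], [0.02, 2.06], [-3.01, 3.01]. Speed limits (rad/s): [2.39, 2.39, 3.01, 3.01, 3.14, 3.14, 3.14].

## Interface

Orientations are given as [roll, pitch, yaw] about the fixed x, y, z axes, in that order (R = Rz(yaw) Ry(pitch) Rx(roll)).
In Python, from station import arm gives the robot as it stands.
- The arm moves only by the tool send_rows, never from a script. Its argument "steps" is one flat list of numbers, 7 for each row, row after row: the opening, from 0 (shut) to 1 (fully open), then the shift along the world's x, y, z in mm, then the turn, a rotation vector about the world's x, y, z in rad. In form: [fingers, x, y, z, rx, ry, rz, fingers, x, y, z, rx, ry, rz, ...]. A call has 1 to 12 rows; each row shifts and turns the commanded pose from where the row before left it; what a row does not reach is not made up. A row lasts 1/10 s, in which the tool goes at most 50 mm and 8.59 degrees, less where a joint would pass 70% of its speed; a pose out of reach is approached as far as the arm can. A call is refused whole if a number of a shift passes 50 or a number of a turn 0.15, either way. A call with a gripper value outside its range is refused whole. The fingers move at their own pace and stop on an object; "newtons" is the grip in N (left out, the last holds). Time passes only in rows, so rows that do not move let the fingers close. It gives the time, the measured TCP pose, the force, the opening and the grip force at its end, in the units of the state.
- arm.get_state(): the state, without advancing time (a new reading comes with each control period).
- arm.grab_frame(name): name is "scene" or "top" or "wrist"; returns a dict with "image" (480x640x3 uint8, red, green, blue), "fx", "fy", "cx", "cy" (pixels), "dist" ([k1, k2, p1, p2, k3] as OpenCV has them; the pictures are not rectified), "T" (4x4, takes a point from camera to world coordinates). Camera axes: x right, y down, z forward; pixel columns grow to the right and rows downward; lengths in m; the calibration is good to about 2 mm. A picture is of the moment at which its call begins. There is no depth.
- arm.hand_in(): hands the job in; it is judged then, once.
Trained networks look in a picture, given as the dict that the camera call returned (one of the last four; its "shot" number tells which), for a name from the list of things; names that differ only in an ending like _2 or _b are one class to them, and where a whole thing is asked for, a point or a joint stands for the part that bears it (a point fixed in the world has none). Each returns a list of dicts, best first, with "score" (0 to 1); they miss things now and then, are a little off and sometimes report something else, mostly with a low value. They report only what shows in the picture. A call takes as long as a camera call.
- arm.spot_in(picture, label): "bbox" ([centre column, centre row, width, height] in pixels, round what is visible of it).
The state is a dict: "clock": time; "joint_positions": joint angles; "joint_velocities": joint speeds; "tau": joint torques, N m; "ee_pos": TCP position; "eef_rot": TCP orientation; "contact_force": force on the tool from outside, world axes, zero at the start; "torque": the same for the moment, N m; "gripper_width": opening from 0.0 (shut) to 1.0 (fully open); "grasp_force": force on a finger pad.
Only numpy, scipy, OpenCV 4.12 (cv2) and the standard library are available. Lean on these libraries where they do the work, as an engineer would, in place of code of your own. Each camera call takes 0.05 s, during which the arm holds its last target. There are 200 camera calls.

## Working session

There is one attempt and no reset: what is moved stays moved. The work goes in short steps, Python scripts to look and compute and a tool call to move; the robot and the scene stay as the last step left them, time stands still between calls to the robot, and variables do not carry over. Pictures are saved under pics/ and viewed, at most 10 in all, crops included, and the job is handed in when it is done.

Besides the shell and the picture viewer there is one more tool, called as a command line: name --argument value ..., lists and objects as JSON in quotes. send_rows: Moves the arm, as the interface text tells. Its arguments: {"type":"object","properties":{"steps":{"type":"array","items":{"type":"number"}},"newtons":{"type":"number"}},"required":["steps"]}

```bash
mkdir -p pics; cat > h.py <<'E'
import numpy as np,cv2
from station import arm
def grab(n,save=None):
    f=arm.grab_frame(n)
    if save: cv2.imwrite(f'pics/{save}.png',cv2.cvtColor(f['image'],cv2.COLOR_RGB2BGR))
    return f
def K(f): return np.array([[f['fx'],0,f['cx']],[0,f['fy'],f['cy']],[0,0,1.]])
def ray(f,u,v,z):
    p=cv2.undistortPoints(np.array([[[u,v]]],float),K(f),np.array(f['dist'],float))[0,0]
    T=np.array(f['T']);d=T[:3,:3]@np.array([p[0],p[1],1]);o=T[:3,3]
    return o+d*(z-o[2])/d[2]
def proj(f,P):
    T=np.linalg.inv(np.array(f['T']));r,_=cv2.Rodrigues(T[:3,:3])
    return cv2.projectPoints(np.array(P,float).reshape(-1,1,3),r,T[:3,3],K(f),np.array(f['dist'],float))[0].reshape(-1,2)
E
python3 - <<'E'
from h import *
np.set_printoptions(precision=3,suppress=True)
s=arm.get_state();print(s)
hs={'tile_blue':.029,'tile_white':.029,'setter':.035,'glaze_jar':.097,'oxide_jar':.1,'tape_roll':.025,'case':.047,'pull_left':.061,'cover_left':.047}
for n in('top','scene'):
    f=grab(n,n);print(n,np.array(f['T'])[:3])
    for l,z in hs.items():
        for r in arm.spot_in(f,l)[:2]:
            b=r['bbox'];print(l,round(r['score'],2),np.round(b,0),ray(f,b[0],b[1],z))
E
```

```text
{'clock': 0.0, 'joint_positions': array([ 1.129,  0.384,  0.016,  1.371, -0.006,  1.388, -0.047]), 'joint_velocities': array([-0.001,  0.001,  0.002, -0.002, -0.001, -0.001,  0.002]), 'tau': array([  0.001, -62.759,   0.845, -37.183,   0.017,   0.014,  -0.   ]), 'ee_pos': array([ 0.231, -0.58 ,  0.241]), 'eef_rot': array([-3.14 ,  0.   ,  0.379]), 'contact_force': array([ 0.017, -0.508, -0.871]), 'torque': array([0.007, 0.046, 0.038]), 'grasp_force': 0.0, 'gripper_width': 1.0010214812579479}
top [[ 0.007 -0.992  0.127  0.47 ]
 [-1.    -0.008 -0.011  0.031]
 [ 0.012 -0.127 -0.992  1.434]]
tile_blue 0.21 [232. 215.  22.  20.] [0.723 0.294 0.029]
setter 0.97 [457. 280.  41.  52.] [ 0.529 -0.388  0.035]
glaze_jar 0.78 [266. 201.  22.  23.] [0.752 0.182 0.097]
oxide_jar 0.6 [232. 213.  24.  19.] [0.716 0.28  0.1  ]
tape_roll 0.95 [447. 223.  34.  30.] [ 0.703 -0.365  0.025]
case 0.86 [234. 267.  93.  61.] [0.563 0.278 0.047]
pull_left 0.92 [213. 269.  40.  43.] [0.555 0.338 0.061]
pull_left 0.15 [266. 202.  23.  26.] [0.757 0.186 0.061]
cover_left 0.89 [212. 266.  38.  46.] [0.564 0.344 0.047]
cover_left 0.17 [266. 200.  17.  28.] [0.768 0.187 0.047]
scene [[-0.554 -0.618  0.557 -0.217]
 [-0.832  0.403 -0.381  0.585]
 [ 0.011 -0.675 -0.738  1.198]]
setter 0.96 [450. 224.  50.  43.] [ 0.519 -0.393  0.035]
setter 0.36 [216. 274.  21.  36.] [0.728 0.287 0.035]
glaze_jar 0.6 [242. 248.  23.  34.] [0.723 0.201 0.097]
glaze_jar 0.55 [408. 197.  25.  20.] [ 0.636 -0.315  0.097]
oxide_jar 0.87 [218. 274.  19.  40.] [0.674 0.301 0.1  ]
oxide_jar 0.25 [262. 306.  67.  52.] [0.521 0.253 0.1  ]
tape_roll 0.48 [405. 197.  27.  21.] [ 0.696 -0.366  0.025]
case 0.91 [243. 318. 117. 100.] [0.548 0.297 0.047]
pull_left 0.89 [222. 328.  65.  54.] [0.543 0.359 0.061]
cover_left 0.81 [223. 327.  60.  51.] [0.553 0.351 0.047]
```

```bash
python3 - <<'E'
import cv2,numpy as np
a=cv2.imread('pics/top.png');s=cv2.imread('pics/scene.png')
A=cv2.resize(a[170:320,170:300],None,fx=3.0,fy=3.0,interpolation=3)
B=cv2.resize(s[240:390,170:310],None,fx=3,fy=3,interpolation=3)
cv2.imwrite('pics/c1.png',np.hstack([cv2.resize(A,(390,450)),cv2.resize(B,(410,440*1))[:450] if 0 else cv2.copyMakeBorder(cv2.resize(B,(410,440)),0,10,0,0,0)]))
E
```

```text
(no output)
```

View pics/c1.png

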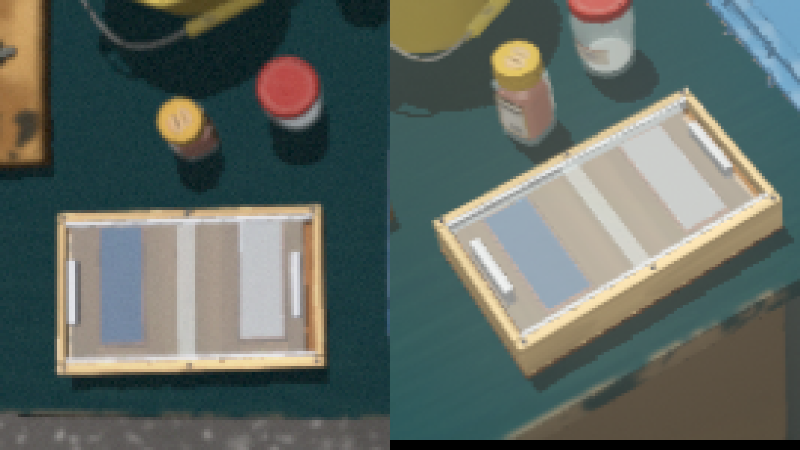

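View pics/top.png

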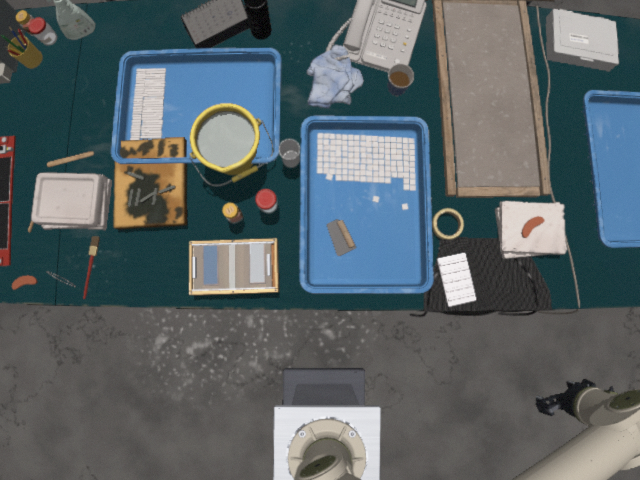

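The picture shows the blue tile under the left cover, white under the right; both pulls are near the outer walls (crop px 72,290 and 295,285). Setter is at (457,280), jars behind the case. Moving by way of the setter.

send_rows --steps '[1, 40, 45, 10, 0, 0, -0.063, 1, 40, 45, 10, 0, 0, -0.063, 1, 40, 45, 0, 0, 0, -0.063, 1, 40, 45, 0, 0, 0, -0.063, 1, 40, 45, 0, 0, 0, -0.063, 1, 40, 0, 0, 0, 0, -0.063, 1, 40, 0, 0, 0, 0, 0, 1, 0, 0, 0, 0, 0, 0]'

```text
clock: 1.8
ee_pos: [0.4816, -0.3914, 0.2573]
eef_rot: [-3.139, -0.001, 0.008]
contact_force: [0.1, 0.8, -1.5]
gripper_width: 1.004
grasp_force: 0.0
```

```bash
python3 - <<'E'
from h import *
np.set_printoptions(precision=3,suppress=True)
s=arm.get_state();print(s['clock'],s['ee_pos'],s['eef_rot'],s['joint_positions'])
f=grab('wrist','w1');print(np.array(f['T']))
for r in arm.spot_in(f,'setter')[:2]:print(r)
E
```

```text
1.8 [ 0.482 -0.391  0.257] [-3.139 -0.001  0.008] [ 0.703  0.372 -0.097  1.353  0.033  1.419 -0.955]
[[ 0.009 -0.961 -0.275  0.552]
 [-1.    -0.009 -0.    -0.39 ]
 [-0.002  0.275 -0.961  0.389]
 [ 0.     0.     0.     1.   ]]
{'bbox': [320.9, 128.7, 141.4, 199.0], 'score': 0.63}
```

View pics/w1.png

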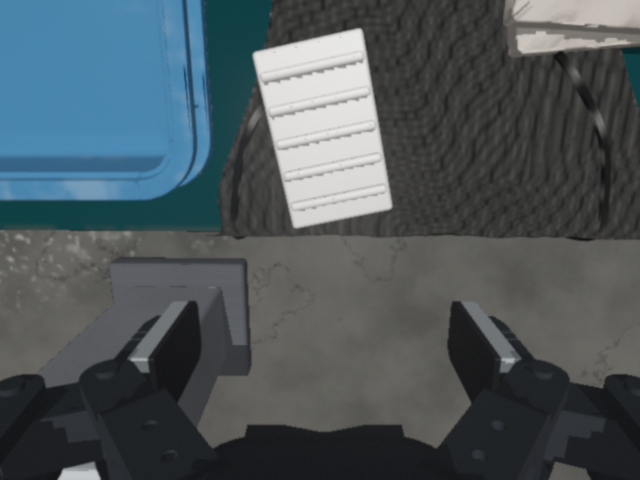

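send_rows --steps '[1, 4, 48, 0, 0, 0, 0, 1, 4, 48, 0, 0, 0, 0, 1, 4, 48, 0, 0, 0, 0, 1, 4, 48, 0, 0, 0, 0, 1, 4, 48, 0, 0, 0, 0, 1, 4, 48, 0, 0, 0, 0, 1, 4, 48, 0, 0, 0, 0, 1, 4, 48, 0, 0, 0, 0, 1, 4, 48, 0, 0, 0, 0, 1, 4, 48, 0, 0, 0, 0, 1, 0, 48, 0, 0, 0, 0, 1, 0, 48, 0, 0, 0, 0]'

```text
clock: 3.1
ee_pos: [0.5163, 0.1812, 0.2592]
eef_rot: [3.141, -0.001, -0.002]
contact_force: [0.3, 0.2, 0.4]
gripper_width: 1.004
grasp_force: 0.0
```

send_rows --steps '[0, 0, 48, 0, 0, 0, 0, 0, 0, 48, 0, 0, 0, 0, 0, 0, 0, 0, 0, 0, 0, 0, 0, 0, 0, 0, 0, 0, 0, 0, 0, 0, 0, 0, 0]'

```text
clock: 3.6
ee_pos: [0.5171, 0.275, 0.2588]
eef_rot: [3.14, -0.001, -0.002]
contact_force: [-0.2, -0.1, -0.5]
gripper_width: 0.145
grasp_force: 0.0
```

```bash
python3 - <<'E'
from h import *
import pickle
np.set_printoptions(precision=4,suppress=True)
s=arm.get_state();print(s['clock'],s['ee_pos'],s['eef_rot'],s['joint_positions'])
f=grab('wrist','w2')
T1=dict(f);T1['T']=np.array([[0.009,-0.961,-0.275,0.552],[-1,-0.009,0,-0.390],[-.002,.275,-.961,.389],[0,0,0,1]])
C=np.array([ray(T1,u,v,.029) for u,v in((254,51),(361,30),(391,210),(296,228))])
print('setter',C[:,:2],C.mean(0),np.linalg.norm(C[0]-C[1]),np.linalg.norm(C[1]-C[2]))
for l,z in dict(case=.047,pull_left=.061,pull_right=.061,tile_blue=.032,tile_white=.032).items():
    for r in arm.spot_in(f,l)[:1]:
        b=r['bbox'];print(l,round(r['score'],2),np.round(b,0),ray(f,b[0],b[1],z))
pickle.dump(f,open('w2.pkl','wb'))
E
```

```text
3.6 [0.5171 0.275  0.2588] [ 3.1402 -0.0008 -0.002 ] [-0.1404  0.337  -0.5282  1.4368  0.1711  1.4134 -2.2436]
setter [[ 0.5988 -0.333 ]
 [ 0.6149 -0.4176]
 [ 0.4702 -0.4487]
 [ 0.4531 -0.3651]] [ 0.5343 -0.3911  0.029 ] 0.08618452008302158 0.14791353423921252
case 0.85 [310. 132. 350. 217.] [0.5726 0.2867 0.047 ]
pull_left 0.7 [229. 136. 152. 170.] [0.5701 0.3481 0.061 ]
pull_right 0.78 [375. 129. 165. 172.] [0.5753 0.2363 0.061 ]
```

View pics/w2.png

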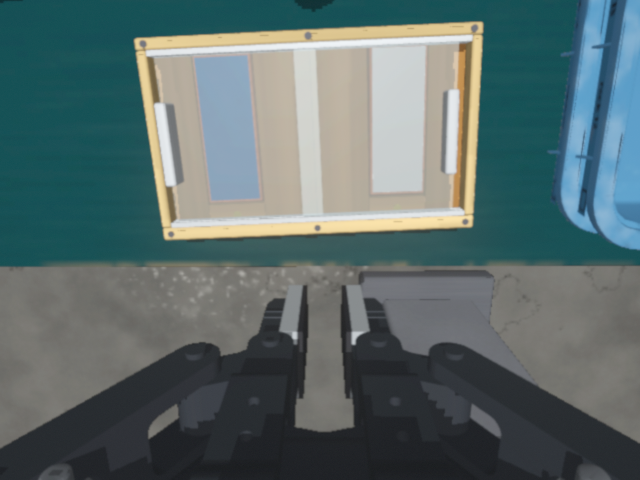

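```bash
python3 - <<'E'
from h import *
import pickle
from scipy.optimize import least_squares
np.set_printoptions(precision=4,suppress=True)
f=pickle.load(open('w2.pkl','rb'))
px=np.array([(136,40),(482,24),(472,226),(165,239)],float)
L=np.array([(80,132,47),(80,-132,47),(-80,-132,47),(-80,132,47)])/1000
def W(p,L):
    c,s=np.cos(p[2]),np.sin(p[2]);return np.c_[p[0]+c*L[:,0]-s*L[:,1],p[1]+s*L[:,0]+c*L[:,1],L[:,2]]
r=least_squares(lambda p:(proj(f,W(p,L))-px).ravel(),[.57,.28,0]);print(r.x,r.fun)
p=r.x;R=np.array([[np.cos(p[2]),-np.sin(p[2])],[np.sin(p[2]),np.cos(p[2])]])
for n,u,v,z in[('pullL a',160,104,.061),('pullL b',170,185,.061),('pullR a',453,90,.061),('pullR b',450,173,.061),('blue TL',194,56,.032),('TR',246,53,.032),('BR',261,199,.032),('BL',211,202,.032)]:
    q=ray(f,u,v,z)[:2];print(n,q,(q-p[:2])@R)
for n,l in dict(edge=(3.5,70,26),lip=(-54,70,32),pull=(0,119,61),tile=(8,70,32)).items():print(n,W(p,np.array([l])/1000.))
E
```

```text
[0.5669 0.2837 0.0417] [-2.4938 -1.2341  2.2649 -1.5915  1.0223  2.2991 -0.7877  2.1452]
pullL a [0.5938 0.3986] [0.0316 0.1137]
pullL b [0.5323 0.3972] [-0.0299  0.1148]
pullR a [0.6035 0.1789] [ 0.0322 -0.1062]
pullR b [0.5415 0.1762] [-0.0299 -0.1064]
blue TL [0.6308 0.3785] [0.0678 0.092 ]
TR [0.6329 0.337 ] [0.0681 0.0505]
BR [0.515  0.3299] [-0.0499  0.0483]
BL [0.5125 0.3736] [-0.0507  0.0921]
edge [[0.5675 0.3538 0.026 ]]
lip [[0.51   0.3514 0.032 ]]
pull [[0.562  0.4026 0.061 ]]
tile [[0.572 0.354 0.032]]
```

send_rows --steps '[0, 11, 37, 0, 0, 0, 0.011, 0, 11, 37, 0, 0, 0, 0.011, 0, 11, 37, -20, 0, 0, 0.011, 0, 11, 37, -35, 0, 0, 0.011, 0, 0, 0, -35, 0, 0, 0, 0, 0, 0, -35, 0, 0, 0, 0, 0, 0, -35, 0, 0, 0, 0, 0, 0, -35, 0, 0, 0, 0, 0, 0, 0, 0, 0, 0, 0, 0, 0, 0, 0, 0, 0]'

```text
clock: 4.9
ee_pos: [0.5596, 0.4233, 0.0648]
eef_rot: [3.141, 0.001, 0.045]
contact_force: [-0.3, -0.2, 0.7]
gripper_width: -0.0
grasp_force: 0.0
```

send_rows --steps '[0, 0.5, -12, 0, 0, 0, 0, 0, 0.5, -12, 0, 0, 0, 0, 0, 0.5, -12, 0, 0, 0, 0, 0, 0.5, -12, 0, 0, 0, 0, 0, 0.5, -12, 0, 0, 0, 0, 0, 0.5, -12, 0, 0, 0, 0, 0, 0, 0, 0, 0, 0, 0]'

```text
clock: 5.6
ee_pos: [0.5639, 0.3487, 0.0656]
eef_rot: [3.14, -0.001, 0.042]
contact_force: [0.3, -0.7, 4.4]
gripper_width: -0.001
grasp_force: 2.0
```

```bash
python3 - <<'E'
from h import *
s=arm.get_state();print(s['eef_rot']);f=grab('wrist','w3')
E
```

```text
[ 3.13990804e+00 -5.49843969e-04  4.19502794e-02]
```

View pics/w3.png

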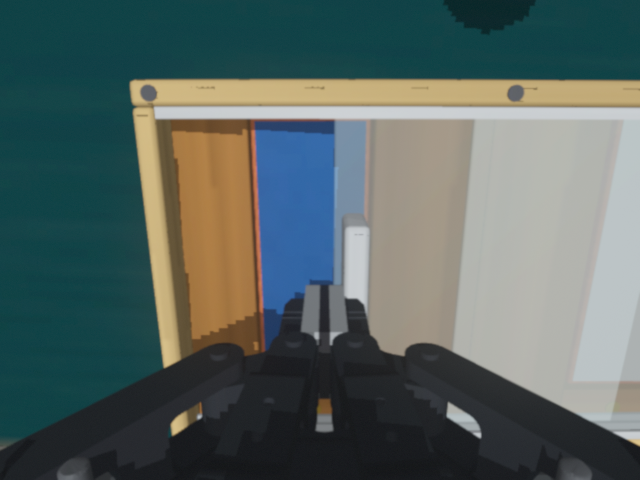

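Cover moving with the pull, as intended (pull at px 355,265; blue tile partly uncovered). Continue to the stop.

send_rows --steps '[0, 0.5, -10, 0, 0, 0, 0, 0, 0.5, -10, 0, 0, 0, 0, 0, 0.3, -8, 0, 0, 0, 0, 0, 0.2, -4, 0, 0, 0, 0, 0, 0, -2, 0, 0, 0, 0]'

```text
clock: 6.15
ee_pos: [0.5646, 0.3168, 0.0656]
eef_rot: [-3.141, -0.0, 0.044]
contact_force: [-0.6, 0.4, 4.8]
gripper_width: -0.001
grasp_force: 3.5
```

send_rows --steps '[0, 0, -2, 0, 0, 0, 0, 0, 0, -2, 0, 0, 0, 0]'

```text
clock: 6.35
ee_pos: [0.5647, 0.3133, 0.0656]
eef_rot: [-3.141, -0.001, 0.045]
contact_force: [-0.2, 1.1, 5.5]
gripper_width: -0.001
grasp_force: 3.4
```

send_rows --steps '[0, 0, -2, 0, 0, 0, 0, 0, 0, -2, 0, 0, 0, 0]'

```text
clock: 6.55
ee_pos: [0.5648, 0.3093, 0.0656]
eef_rot: [-3.141, -0.001, 0.045]
contact_force: [0.9, 1.2, 4.2]
gripper_width: 0.003
grasp_force: 3.2
```

send_rows --steps '[0, 0, -1.5, 0, 0, 0, 0, 0, 0, 0, 0, 0, 0, 0]'

```text
clock: 6.75
ee_pos: [0.5649, 0.3074, 0.0656]
eef_rot: [-3.142, -0.001, 0.044]
contact_force: [0.4, -0.9, 6.4]
gripper_width: -0.002
grasp_force: 3.1
```

send_rows --steps '[0, 0, -2, 0, 0, 0, 0, 0, 0, -2, 0, 0, 0, 0]'

```text
clock: 6.95
ee_pos: [0.5649, 0.305, 0.0657]
eef_rot: [-3.139, -0.002, 0.045]
contact_force: [3.7, 7.6, 0.6]
gripper_width: -0.001
grasp_force: 4.5
```

send_rows --steps '[0, 0, -2, 0, 0, 0, 0, 0, 0, 0, 0, 0, 0, 0]'

```text
clock: 7.15
ee_pos: [0.5648, 0.3049, 0.0657]
eef_rot: [-3.136, -0.003, 0.047]
contact_force: [4.4, 10.7, 0.1]
gripper_width: -0.001
grasp_force: 6.2
```

```bash
python3 - <<'E'
from h import *
s=arm.get_state();print(s['contact_force'])
f=grab('wrist','w4')
E
```

```text
[ 4.37505308 10.68460951  0.11599801]
```

View pics/w4.png

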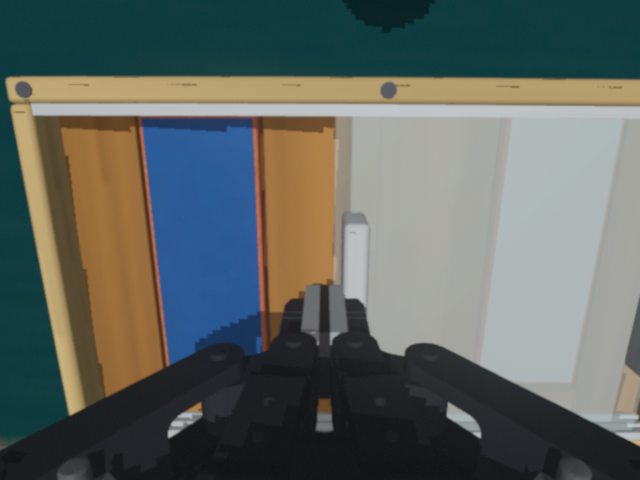

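Stop reached (10.7 N at the stop); the blue tile is fully uncovered, cover edge at px column ~340. Now to the pressing place, fingers tilted about 10°.

send_rows --steps '[0, 0, 8, 3, 0, 0, 0, 0, -5, 10, 2, 0.0014, -0.034, 0, 0, -5, 10, 0, 0.0014, -0.034, 0, 0, -5, 10, 0, 0.0014, -0.034, 0, 0, -5, 10, 0, 0.0014, -0.034, 0, 0, -5, 4, 0, 0.0014, -0.034, 0, 0, 0, 0, -8, 0, 0, 0, 0, 0, 0, -8, 0, 0, 0, 0, 0, 0, 0, 0, 0, 0]'

```text
clock: 8.1
ee_pos: [0.5393, 0.3521, 0.0518]
eef_rot: [3.138, -0.167, 0.044]
contact_force: [-0.7, -0.0, -0.8]
gripper_width: -0.0
grasp_force: 0.0
```

send_rows --steps '[0, 0, 0, -3, 0, 0, 0, 0, 0, 0, -3, 0, 0, 0, 0, 0, 0, 0, 0, 0, 0]'

```text
clock: 8.4
ee_pos: [0.5395, 0.3537, 0.0475]
eef_rot: [3.141, -0.169, 0.044]
contact_force: [-0.3, -0.9, -0.7]
gripper_width: 0.007
grasp_force: 0.0
```

send_rows --steps '[0, 0, 0, -2, 0, 0, 0, 0, 0, 0, -2, 0, 0, 0, 0, 0, 0, -2, 0, 0, 0, 0, 0, 0, -1.5, 0, 0, 0]'

```text
clock: 8.8
ee_pos: [0.5394, 0.3542, 0.0404]
eef_rot: [3.141, -0.17, 0.045]
contact_force: [0.5, -0.8, 0.0]
gripper_width: -0.001
grasp_force: 0.0
```

send_rows --steps '[0, 0, 0, -1.5, 0, 0, 0, 0, 0, 0, -1, 0, 0, 0, 0, 0, 0, 0, 0, 0, 0]'

```text
clock: 9.1
ee_pos: [0.5393, 0.3542, 0.0379]
eef_rot: [3.141, -0.17, 0.045]
contact_force: [-0.2, 0.2, -0.1]
gripper_width: 0.0
grasp_force: 0.1
```

```bash
python3 - <<'E'
from h import *
f=grab('wrist','w5')
E
```

```text
(no output)
```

View pics/w5.png

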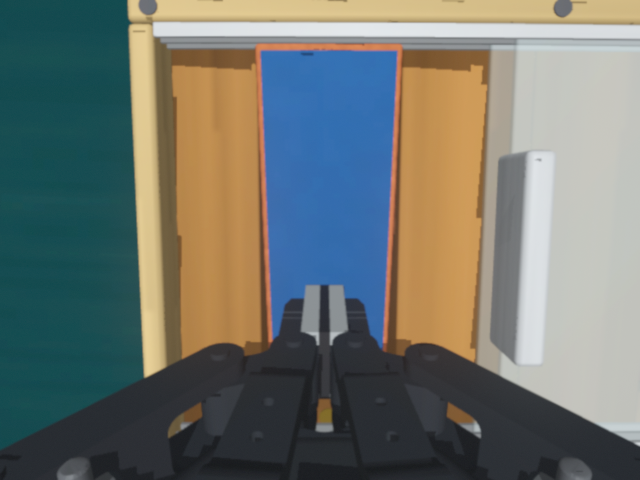

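The tile is centred under the fingers; its far end (px 260-400, row 48) is widening, i.e. rising. Press on.

send_rows --steps '[0, 0, 0, -1.5, 0, 0, 0, 0, 0, 0, -1, 0, 0, 0, 0, 0, 0, 0, 0, 0, 0]'

```text
clock: 9.45
ee_pos: [0.5393, 0.3541, 0.0354]
eef_rot: [3.141, -0.17, 0.045]
contact_force: [0.1, -0.2, 0.5]
gripper_width: 0.001
grasp_force: 0.0
```

send_rows --steps '[0, 0, 0, -1, 0, 0, 0, 0, 0, 0, -1, 0, 0, 0, 0, 0, 0, 0, 0, 0, 0]'

```text
clock: 9.75
ee_pos: [0.5395, 0.3544, 0.0341]
eef_rot: [3.141, -0.171, 0.045]
contact_force: [-2.0, -1.5, 4.7]
gripper_width: -0.002
grasp_force: 2.6
```

send_rows --steps '[0, -2, -0.1, -0.6, 0, 0, 0, 0, -2, -0.1, -0.5, 0, 0, 0, 0, 0, 0, 0, 0, 0, 0]'

```text
clock: 10.05
ee_pos: [0.5356, 0.3545, 0.0332]
eef_rot: [-3.141, -0.171, 0.045]
contact_force: [-1.6, -0.5, 5.3]
gripper_width: 0.001
grasp_force: 2.8
```

send_rows --steps '[0, -2, -0.1, -0.5, 0, 0, 0, 0, -2, -0.1, -0.5, 0, 0, 0, 0, 0, 0, 0, 0, 0, 0]'

```text
clock: 10.35
ee_pos: [0.5318, 0.3544, 0.0324]
eef_rot: [-3.141, -0.172, 0.045]
contact_force: [-2.4, -0.4, 7.1]
gripper_width: 0.0
grasp_force: 3.0
```

```bash
python3 - <<'E'
from h import *
f=grab('wrist','w6')
E
```

```text
(no output)
```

View pics/w6.png

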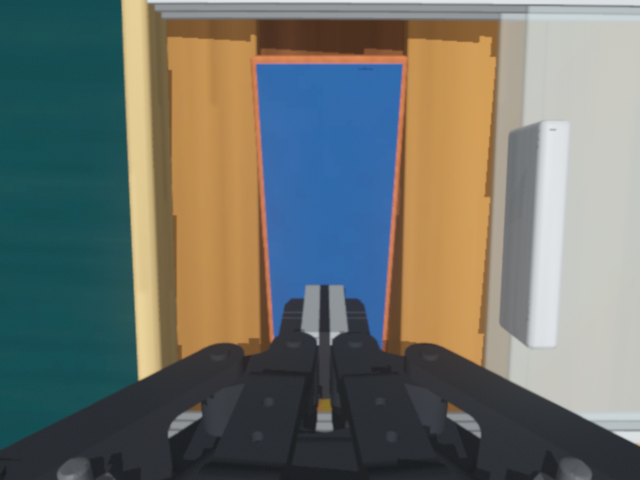

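```bash
cat > tip.py <<'E'
from h import *
import sys
def run(f):
    p=[.5669,.2837,.0417];c,s=np.cos(p[2]),np.sin(p[2])
    for xn in range(-72,-45,2):
        th=np.arctan2(22,3.5-xn);X=(xn+120*np.cos(th)-6*np.sin(th))/1e3;Z=(4+120*np.sin(th)+6*np.cos(th))/1e3
        P=[[p[0]+c*X-s*y,p[1]+s*X+c*y,Z] for y in(.093,.047)]
        P+= [[p[0]+c*.071-s*.07,p[1]+s*.071+c*.07,.032]]
        print(xn,round(np.degrees(th),1),round(X*1e3,1),round(Z*1e3,1),proj(f,P).round(0).tolist())
E
python3 - <<'E'
from tip import *
run(grab('wrist'))
E
```

```text
-72 16.2 41.5 43.3 [[258.0, 98.0], [410.0, 99.0], [334.0, 12.0]]
-70 16.7 43.2 44.2 [[258.0, 92.0], [411.0, 92.0], [334.0, 12.0]]
-68 17.1 44.9 45.0 [[257.0, 85.0], [412.0, 86.0], [334.0, 12.0]]
-66 17.6 46.6 45.9 [[257.0, 79.0], [412.0, 79.0], [334.0, 12.0]]
-64 18.1 48.2 46.9 [[256.0, 72.0], [413.0, 73.0], [334.0, 12.0]]
-62 18.6 49.8 47.9 [[256.0, 65.0], [414.0, 66.0], [334.0, 12.0]]
-60 19.1 51.4 49.0 [[255.0, 59.0], [415.0, 59.0], [334.0, 12.0]]
-58 19.7 53.0 50.1 [[254.0, 52.0], [416.0, 53.0], [334.0, 12.0]]
-56 20.3 54.5 51.2 [[254.0, 45.0], [417.0, 46.0], [334.0, 12.0]]
-54 20.9 55.9 52.5 [[253.0, 38.0], [418.0, 39.0], [334.0, 12.0]]
-52 21.6 57.3 53.8 [[252.0, 31.0], [419.0, 32.0], [334.0, 12.0]]
-50 22.4 58.7 55.2 [[251.0, 24.0], [421.0, 25.0], [334.0, 12.0]]
-48 23.1 60.0 56.7 [[250.0, 17.0], [422.0, 18.0], [334.0, 12.0]]
-46 24.0 61.2 58.2 [[249.0, 10.0], [423.0, 11.0], [334.0, 12.0]]
```

send_rows --steps '[0, -2, -0.1, -0.7, 0, 0, 0, 0, -2, -0.1, -0.6, 0, 0, 0, 0, 0, 0, 0, 0, 0, 0]'

```text
clock: 10.75
ee_pos: [0.5283, 0.3544, 0.0316]
eef_rot: [-3.141, -0.173, 0.045]
contact_force: [-0.4, 0.2, 8.8]
gripper_width: -0.003
grasp_force: 4.0
```

send_rows --steps '[0, -1.5, -0.1, -0.5, 0, 0, 0, 0, -1, -0.1, -0.3, 0, 0, 0, 0, 0, 0, 0, 0, 0, 0]'

```text
clock: 11.05
ee_pos: [0.5263, 0.3544, 0.0312]
eef_rot: [-3.14, -0.174, 0.045]
contact_force: [0.5, 0.1, 9.6]
gripper_width: 0.002
grasp_force: 4.5
```

```bash
python3 - <<'E'
from h import *
f=grab('wrist','w7')
i=f['image'].astype(int)
# rows where blue tile starts at col 300..360
for c in(290,330,370):
    b=(i[:,c,2]>i[:,c,0]+60);print(c,np.argmax(b))
for r in(110,150):
    b=np.where(i[r,:,2]>i[r,:,0]+60)[0];print(r,b.min(),b.max())
f6=cv2.imread('pics/w6.png').astype(int)
for c in(290,330,370): print('before',np.argmax(f6[:,c,0]>f6[:,c,2]+60))
E
```

```text
290 64
330 64
370 64
110 0 396
150 0 394
before 64
before 64
before 64
```

send_rows --steps '[0, 2, 0, 3, 0, 0, 0, 0, 2, 0, 5, 0, 0, 0, 0, 2, 0, 7, 0, 0, 0, 0, 2, 0, 5, 0, 0, 0, 0, 0, 0, 0, 0, 0, 0]'

```text
clock: 11.6
ee_pos: [0.5337, 0.3536, 0.0504]
eef_rot: [-3.141, -0.172, 0.044]
contact_force: [0.6, -1.2, -0.3]
gripper_width: 0.002
grasp_force: 0.0
```

```bash
python3 - <<'E'
from tip import *
s=arm.get_state();print(s['ee_pos'])
f=grab('wrist','w8');i=f['image'].astype(int)
print([np.argmax(i[:,c,2]>i[:,c,0]+60) for c in(290,330,370)])
run(f)
E
```

```text
[0.53372    0.35361682 0.05040665]
[np.int64(103), np.int64(103), np.int64(103)]
-72 16.2 41.5 43.3 [[264.0, 115.0], [397.0, 115.0], [330.0, 38.0]]
-70 16.7 43.2 44.2 [[263.0, 109.0], [397.0, 110.0], [330.0, 38.0]]
-68 17.1 44.9 45.0 [[263.0, 104.0], [398.0, 104.0], [330.0, 38.0]]
-66 17.6 46.6 45.9 [[263.0, 98.0], [398.0, 99.0], [330.0, 38.0]]
-64 18.1 48.2 46.9 [[262.0, 93.0], [399.0, 93.0], [330.0, 38.0]]
-62 18.6 49.8 47.9 [[262.0, 87.0], [400.0, 88.0], [330.0, 38.0]]
-60 19.1 51.4 49.0 [[261.0, 81.0], [400.0, 82.0], [330.0, 38.0]]
-58 19.7 53.0 50.1 [[261.0, 76.0], [401.0, 76.0], [330.0, 38.0]]
-56 20.3 54.5 51.2 [[260.0, 70.0], [402.0, 70.0], [330.0, 38.0]]
-54 20.9 55.9 52.5 [[259.0, 64.0], [402.0, 65.0], [330.0, 38.0]]
-52 21.6 57.3 53.8 [[259.0, 58.0], [403.0, 59.0], [330.0, 38.0]]
-50 22.4 58.7 55.2 [[258.0, 53.0], [404.0, 53.0], [330.0, 38.0]]
-48 23.1 60.0 56.7 [[257.0, 47.0], [405.0, 47.0], [330.0, 38.0]]
-46 24.0 61.2 58.2 [[256.0, 41.0], [406.0, 42.0], [330.0, 38.0]]
```

View pics/w8.png

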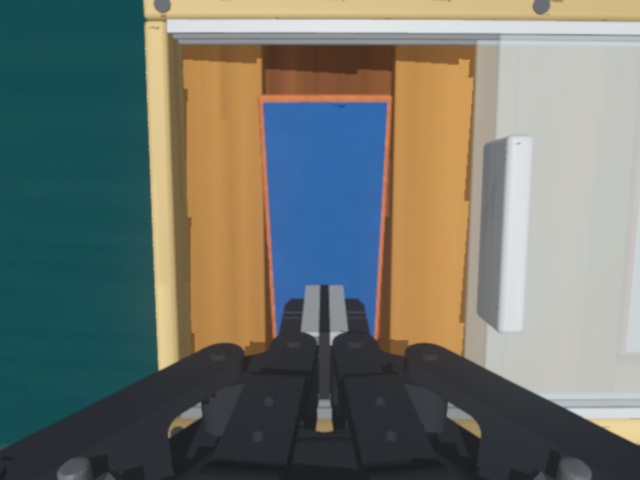

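The picture shows the tile staying tipped by itself (far end at row 97, cols 261–391) with the finger off it. Next: raise, open, tilt to the tile's slope and straddle its raised end.

send_rows --steps '[0.3, 0, 0, 15, 0, 0, 0, 0.68, 0, 0, 15, 0, 0, 0, 0.68, 10, 0.8, 3, 0.0012, -0.029, 0, 0.68, 10, 0.8, 0, 0.0012, -0.029, 0, 0.68, 12, 0.8, 0, 0.0012, -0.029, 0, 0.68, 12, 0.8, 0, 0.0012, -0.029, 0, 0.68, 12, 0.8, -5, 0.0012, -0.029, 0, 0.68, 0, 0, -5, 0, 0, 0, 0.68, 0, 0, 0, 0, 0, 0]'

```text
clock: 12.55
ee_pos: [0.5881, 0.3568, 0.0706]
eef_rot: [3.139, -0.313, 0.046]
contact_force: [0.2, 0.2, 0.0]
gripper_width: 0.686
grasp_force: 0.0
```

```bash
python3 - <<'E'
from h import *
s=arm.get_state();print(s['ee_pos'],s['eef_rot'],s['gripper_width'])
f=grab('wrist','w9');i=f['image'].astype(int)
b=i[:,:,2]>i[:,:,0]+60
for r in range(60,300,30):
    c=np.where(b[r,200:450])[0]+200;print(r,(c.min(),c.max()) if len(c) else None)
E
```

```text
[0.58813632 0.35679397 0.07061194] [ 3.13885884 -0.31294849  0.04555856] 0.6864498766840706
60 (np.int64(200), np.int64(420))
90 (np.int64(202), np.int64(426))
120 (np.int64(340), np.int64(429))
150 None
180 None
210 None
240 None
270 (np.int64(276), np.int64(377))
```

send_rows --steps '[0.68, 2, 0.1, -6, 0, 0, 0, 0.68, 2, 0.1, -6, 0, 0, 0, 0.68, 2, 0.1, -6, 0, 0, 0, 0.68, 1, 0, -3, 0, 0, 0, 0.68, 0, 0, 0, 0, 0, 0]'

```text
clock: 13.1
ee_pos: [0.5957, 0.3573, 0.0505]
eef_rot: [3.14, -0.314, 0.045]
contact_force: [0.1, -0.1, 1.0]
gripper_width: 0.679
grasp_force: 0.0
```

send_rows --steps '[0.68, 0.5, 0, -1.5, 0, 0, 0, 0.68, 0.3, 0, -1, 0, 0, 0, 0.68, 0, 0, 0, 0, 0, 0]'

```text
clock: 13.4
ee_pos: [0.5967, 0.3577, 0.0489]
eef_rot: [3.141, -0.315, 0.045]
contact_force: [1.1, -0.7, -0.5]
gripper_width: 0.681
grasp_force: 0.0
```

send_rows --steps '[0.68, 0.3, 0, -1, 0, 0, 0, 0.68, 0, 0, 0, 0, 0, 0]'

```text
clock: 13.6
ee_pos: [0.597, 0.3577, 0.0479]
eef_rot: [3.14, -0.315, 0.045]
contact_force: [0.2, 0.2, 0.7]
gripper_width: 0.676
grasp_force: 0.0
```

send_rows --steps '[0.68, 0.3, 0, -1, 0, 0, 0, 0.68, 0, 0, 0, 0, 0, 0]'

```text
clock: 13.8
ee_pos: [0.5973, 0.3576, 0.0467]
eef_rot: [3.14, -0.315, 0.045]
contact_force: [-0.1, -0.6, 0.4]
gripper_width: 0.678
grasp_force: 0.0
```

send_rows --steps '[0.68, 0.3, 0, -1, 0, 0, 0, 0.68, 0, 0, 0, 0, 0, 0]'

```text
clock: 14.0
ee_pos: [0.5976, 0.3576, 0.0457]
eef_rot: [3.14, -0.315, 0.045]
contact_force: [-0.5, 0.5, -0.1]
gripper_width: 0.68
grasp_force: 0.0
```

send_rows --steps '[0.68, 0.3, 0, -1, 0, 0, 0, 0.68, 0, 0, 0, 0, 0, 0]'

```text
clock: 14.2
ee_pos: [0.5979, 0.3576, 0.0447]
eef_rot: [3.14, -0.315, 0.045]
contact_force: [0.1, 0.7, 0.8]
gripper_width: 0.682
grasp_force: 0.0
```

send_rows --steps '[0.68, 0.3, 0, -1, 0, 0, 0, 0.68, 0, 0, 0, 0, 0, 0]'

```text
clock: 14.4
ee_pos: [0.5982, 0.3576, 0.0437]
eef_rot: [3.14, -0.315, 0.045]
contact_force: [-0.1, 0.2, 0.3]
gripper_width: 0.679
grasp_force: 0.0
```

send_rows --steps '[0.68, 0.3, 0, -1, 0, 0, 0, 0.68, 0, 0, 0, 0, 0, 0]'

```text
clock: 14.6
ee_pos: [0.5985, 0.3576, 0.0427]
eef_rot: [3.14, -0.315, 0.045]
contact_force: [0.5, -0.3, 0.5]
gripper_width: 0.678
grasp_force: 0.0
```

send_rows --steps '[0.68, 0.3, 0, -1, 0, 0, 0, 0.68, 0, 0, 0, 0, 0, 0]'

```text
clock: 14.8
ee_pos: [0.5988, 0.3576, 0.0417]
eef_rot: [3.14, -0.315, 0.045]
contact_force: [-0.3, -0.5, -0.6]
gripper_width: 0.679
grasp_force: 0.0
```

send_rows --steps '[0.68, 0.3, 0, -1, 0, 0, 0, 0.68, 0, 0, 0, 0, 0, 0]'

```text
clock: 15.0
ee_pos: [0.5991, 0.3577, 0.0408]
eef_rot: [3.141, -0.315, 0.045]
contact_force: [-0.1, 0.0, 0.2]
gripper_width: 0.68
grasp_force: 0.1
```

send_rows --steps '[0.68, 0.3, 0, -1, 0, 0, 0, 0.68, 0, 0, 0, 0, 0, 0]'

```text
clock: 15.2
ee_pos: [0.5996, 0.358, 0.0405]
eef_rot: [3.141, -0.316, 0.045]
contact_force: [-2.3, -0.9, 4.1]
gripper_width: 0.676
grasp_force: 1.9
```

send_rows --steps '[0.68, -0.8, 0, 2.4, 0, 0, 0, 0.68, -0.8, -0.3, 3, 0, 0, 0, 0.5, 0, 0, 0, 0, 0, 0, 0.4, 0, 0, 0, 0, 0, 0, 0.4, 0, 0, 0, 0, 0, 0, 0.4, 0, 0, 0, 0, 0, 0, 0.4, 0, 0, 0, 0, 0, 0]' --newtons 60

```text
clock: 15.9
ee_pos: [0.5981, 0.3571, 0.0455]
eef_rot: [3.14, -0.316, 0.045]
contact_force: [-1.4, -2.8, 5.9]
gripper_width: 0.511
grasp_force: 60.3
```

```bash
python3 - <<'E'
from h import *
s=arm.get_state();print(s['ee_pos'],s['contact_force'],s['gripper_width'],s['grasp_force'])
f=grab('wrist','w10')
E
```

```text
[0.5980613  0.35705308 0.04547122] [-1.43127205 -2.84195475  5.92944222] 0.5105202389150569 60.3306770324707
```

send_rows --steps '[0.4, 3, 0.1, 1, 0, 0, 0, 0.4, 3, 0.1, 1, 0, 0, 0, 0.4, 3, 0.1, 1, 0, 0, 0, 0.4, 3, 0.1, 1, 0, 0, 0, 0.4, 3, 0.1, 1.1, 0, 0, 0, 0.4, 3, 0.1, 1.2, 0, 0, 0, 0.4, 0, 0, 0, 0, 0, 0]'

```text
clock: 16.65
ee_pos: [0.6166, 0.3581, 0.0519]
eef_rot: [3.141, -0.316, 0.044]
contact_force: [1.3, -2.1, 0.7]
gripper_width: 0.511
grasp_force: 60.7
```

send_rows --steps '[0.4, 0.5, 0, 4, 0, 0, 0, 0.4, 0, 0, 6, 0, 0, 0, 0.4, 0, 0, 8, 0, 0, 0, 0.4, 0, 0, 10, 0, 0, 0, 0.4, 0, 0, 0, 0, 0, 0]'

```text
clock: 17.15
ee_pos: [0.6173, 0.359, 0.0823]
eef_rot: [-3.141, -0.318, 0.044]
contact_force: [1.2, 1.1, -0.1]
gripper_width: 0.513
grasp_force: 60.9
```

send_rows --steps '[0.4, 0, 0, 15, 0, 0, 0, 0.4, 0, 0, 20, 0, 0, 0, 0.4, 0, 0, 20, 0, 0, 0, 0.4, 0, 0, 20, 0, 0, 0, 0.4, 0, 0, 20, 0, 0, 0, 0.4, 0, 0, 20, 0, 0, 0, 0.4, 0, 0, 0, 0, 0, 0]'

```text
clock: 17.85
ee_pos: [0.6175, 0.3592, 0.1993]
eef_rot: [-3.139, -0.321, 0.044]
contact_force: [1.1, 0.5, -0.5]
gripper_width: 0.511
grasp_force: 61.1
```

```bash
python3 - <<'E'
from h import *
np.set_printoptions(precision=4,suppress=True)
s=arm.get_state();print(s['ee_pos'],s['eef_rot'],s['contact_force'],s['gripper_width'],s['joint_positions'])
f=grab('wrist','w11');g=grab('scene','s11')
w=cv2.imread('pics/w11.png');c=cv2.imread('pics/s11.png')
cv2.imwrite('pics/v10.png',np.hstack([cv2.resize(w,(400,300)),cv2.resize(c[220:400,140:380],(400,300))]))
E
```

```text
[0.6175 0.3592 0.1993] [-3.1392 -0.3206  0.0441] [ 1.0848  0.5322 -0.5185] 0.5107794961322735 [-0.3141  0.4466 -0.4749  1.4603  0.4576  1.0611 -2.4319]
```

View pics/v10.png

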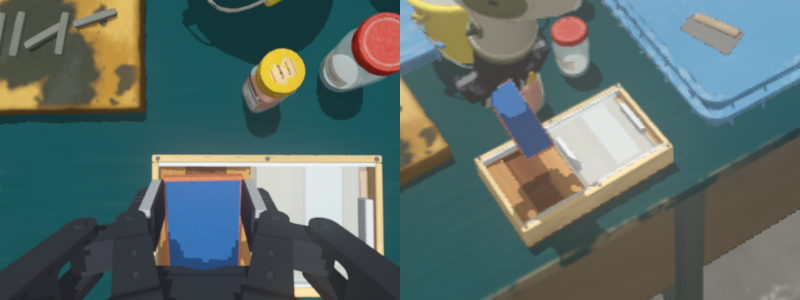

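Tile is held by its end, level with the pads (far edge at about row 288, cols 269–384 in the wrist view); white tile still in its pocket. Check the tile's place in the hand and set the setter target.

```bash
cat > inhand.py <<'E'
from h import *
from scipy.spatial.transform import Rotation as Ro
def tool():
    s=arm.get_state();return np.array(s['ee_pos']),Ro.from_euler('xyz',s['eef_rot']).as_matrix()
def ontile(f,u,v,h=.0025):
    p0,R=tool();n=R[:,2]
    p=cv2.undistortPoints(np.array([[[u,v]]],float),K(f),np.array(f['dist'],float))[0,0]
    T=np.array(f['T']);d=T[:3,:3]@np.array([p[0],p[1],1]);o=T[:3,3]
    q=o+d*((p0+n*h-o)@n)/(d@n);return R.T@(q-p0)*1e3
E
python3 - <<'E'
from inhand import *
np.set_printoptions(precision=1,suppress=True)
f=grab('wrist');i=f['image'].astype(int);b=(i[:,:,2]>i[:,:,0]+60)&(i[:,:,2]>i[:,:,1]+30)
m=b.copy();m[:250]=0;m[:,:240]=0;m[:,420:]=0
for r in(292,300,330,360,390):
    c=np.where(m[r])[0]
    if len(c):print(r,c.min(),c.max(),ontile(f,c.min(),r),ontile(f,c.max(),r))
c=[np.argmax(m[:,k]) for k in(290,320,360)];print(c,[ontile(f,k,r) for k,r in zip((290,320,360),c)])
E
```

```text
292 265 383 [ 10.8 -21.7   2.5] [10.8 19.5  2.5]
300 265 383 [  7.7 -21.8   2.5] [ 7.8 19.6  2.5]
330 267 382 [ -4.  -21.5   2.5] [-4.  19.8  2.5]
360 269 381 [-16.3 -21.3   2.5] [-16.3  19.9   2.5]
390 271 380 [-29.2 -21.    2.5] [-29.2  20.    2.5]
[np.int64(291), np.int64(290), np.int64(289)] [array([ 11.2, -12.9,   2.5]), array([11.6, -2.5,  2.5]), array([12. , 11.5,  2.5])]
```

send_rows --steps '[0.4, -2, -20, 0, -0.0018, 0.04, 0, 0.4, -2, -35, 0, -0.0018, 0.04, 0, 0.4, -2, -46, 0, -0.0018, 0.04, 0, 0.4, -2, -46, 0, -0.0018, 0.04, 0, 0.4, -2, -46, 0, -0.0018, 0.04, 0, 0.4, -2, -46, 0, -0.0018, 0.04, 0, 0.4, -2, -46, 0, -0.0018, 0.04, 0, 0.4, -2, -46, 0, -0.0018, 0.04, 0, 0.4, -2, -46, 0, 0, 0, 0.0214, 0.4, -2, -46, 0, 0, 0, 0.0214, 0.4, -2, -46, 0, 0, 0, 0.0214, 0.4, -2, -46, 0, 0, 0, 0.0214]'

```text
clock: 19.2
ee_pos: [0.5913, -0.1588, 0.1932]
eef_rot: [3.141, 0.007, 0.132]
contact_force: [1.5, -0.5, -0.2]
gripper_width: 0.507
grasp_force: 61.1
```

send_rows --steps '[0.4, -2, -46, 0, 0, 0, 0.0214, 0.4, -2, -46, 0, 0, 0, 0.0214, 0.4, -2, -46, 0, 0, 0, 0.0214, 0.4, -2, -46, 0, 0, 0, 0.0214, 0.4, -2, -30, 0, 0, 0, 0, 0.4, -2, -15, 0, 0, 0, 0, 0.4, 0, 0, 0, 0, 0, 0, 0.4, 0, 0, 0, 0, 0, 0]'

```text
clock: 20.0
ee_pos: [0.5809, -0.3837, 0.1939]
eef_rot: [-3.141, 0.005, 0.218]
contact_force: [0.3, 1.8, 0.4]
gripper_width: 0.507
grasp_force: 61.1
```

```bash
python3 - <<'E'
from inhand import *
np.set_printoptions(precision=4,suppress=True)
s=arm.get_state();print(s['ee_pos'],s['eef_rot'],s['gripper_width'],s['contact_force'])
g=grab('scene','s12');t=grab('top','t12')
for n,f in(('s',g),('t',t)):
    for l in('tile_blue','setter','tape_roll'):
        for r in arm.spot_in(f,l)[:1]:
            b=r['bbox'];print(n,l,r['score'],b,ray(f,b[0],b[1],.03 if l!='tile_blue' else .195))
E
```

```text
[ 0.5809 -0.3837  0.1939] [-3.1406  0.0049  0.2181] 0.5070907695855208 [0.2896 1.8258 0.4075]
s tile_blue 0.58 [457.1, 183.1, 37.0, 26.2] [ 0.5275 -0.3887  0.195 ]
s setter 0.64 [450.6, 226.0, 51.7, 42.0] [ 0.5148 -0.3945  0.03  ]
s tape_roll 0.51 [406.6, 195.4, 25.5, 18.8] [ 0.6944 -0.371   0.03  ]
t tile_blue 0.61 [474.8, 283.1, 22.9, 35.1] [ 0.5141 -0.3901  0.195 ]
t setter 0.92 [453.8, 282.0, 36.2, 50.4] [ 0.5234 -0.3808  0.03  ]
t tape_roll 0.94 [445.8, 222.7, 32.1, 31.2] [ 0.7047 -0.3606  0.03  ]
```

send_rows --steps '[0.4, -1, 1.2, -25, 0, -0.002, 0, 0.4, -1, 1.3, -30, 0, -0.003, 0, 0.4, 0, 0, -30, 0, 0, 0, 0.4, 0, 0, -25, 0, 0, 0, 0.4, 0, 0, -18, 0, 0, 0, 0.4, 0, 0, -10, 0, 0, 0, 0.4, 0, 0, 0, 0, 0, 0, 0.4, 0, 0, 0, 0, 0, 0]'

```text
clock: 21.2
ee_pos: [0.5788, -0.3837, 0.0575]
eef_rot: [3.139, -0.001, 0.216]
contact_force: [-0.6, -0.2, -1.1]
gripper_width: 0.508
grasp_force: 61.1
```

```bash
python3 - <<'E'
from inhand import *
np.set_printoptions(precision=4,suppress=True)
s=arm.get_state();print(s['ee_pos'],s['eef_rot'])
for n in('scene','top'):
    f=grab(n,n+'13');i=f['image'].astype(int)
    b=arm.spot_in(f,'setter')[0]['bbox'];u,v=int(b[0]),int(b[1])
    y0,x0=v-40,u-45;w=i[y0:v+40,x0:u+45]
    white=(w.min(2)>150);blue=(w[:,:,2]>w[:,:,0]+40)&(w[:,:,2]>w[:,:,1]+30)
    for q,m,z in(('white',white,.03),('blue',blue,.056)):
        k,lab,st,ce=cv2.connectedComponentsWithStats(m.astype(np.uint8))
        j=1+np.argmax(st[1:,4]);pts=np.argwhere(lab==j)[:,::-1].astype(np.float32)
        box=cv2.boxPoints(cv2.minAreaRect(pts));C=np.array([ray(f,a+x0,c+y0,z)[:2] for a,c in box]);print(n,q,st[j,4],C.mean(0),C.tolist())
E
```

```text
[ 0.5788 -0.3837  0.0575] [ 3.1387 -0.0008  0.2162]
scene white 526 [ 0.5324 -0.3924] [[0.5916122125189882, -0.33669532953036496], [0.6336132749717417, -0.4406743973464541], [0.46936888429241885, -0.4455955140892366], [0.4351308269562837, -0.3467214631422417]]
scene blue 466 [ 0.5705 -0.3037] [[0.5178625015064217, -0.20967959769139644], [0.6656956752119833, -0.33217058605396377], [0.6213987743888408, -0.4002924601747866], [0.47690447471982444, -0.2725485467577208]]
top white 828 [ 0.5258 -0.4916] [[0.6459041187517216, -0.4696433034936057], [0.6462979738168736, -0.5207785753672388], [0.40519689887788624, -0.5130563020588044], [0.40571207510726925, -0.46280983713087565]]
top blue 1018 [ 0.567  -0.2722] [[0.6408948191502525, -0.23717431877914147], [0.6414684411431271, -0.3096876497826173], [0.4928305441730982, -0.30680269590005665], [0.49276250261284377, -0.23515695300737927]]
```

send_rows --steps '[0.4, 0, 2, -5, 0, 0, 0, 0.4, 0, 0, -4, 0, 0, 0, 0.4, 0, 0, -2, 0, 0, 0, 0.4, 0, 0, 0, 0, 0, 0]'

```text
clock: 21.8
ee_pos: [0.5786, -0.3815, 0.046]
eef_rot: [3.139, -0.0, 0.216]
contact_force: [-0.7, 0.1, 3.6]
gripper_width: 0.509
grasp_force: 61.5
```

send_rows --steps '[0.4, 0, 0, -1, 0, 0, 0, 0.4, 0, 0, 0, 0, 0, 0]'

```text
clock: 22.0
ee_pos: [0.5789, -0.3818, 0.0459]
eef_rot: [3.138, -0.001, 0.216]
contact_force: [-2.0, 1.1, 8.5]
gripper_width: 0.512
grasp_force: 62.1
```

send_rows --steps '[0.4, 0, 0, -1, 0, 0, 0, 0.4, 0, 0, 0, 0, 0, 0]'

```text
clock: 22.2
ee_pos: [0.5793, -0.3821, 0.0458]
eef_rot: [3.137, -0.002, 0.216]
contact_force: [-3.0, 2.2, 12.2]
gripper_width: 0.508
grasp_force: 62.6
```

send_rows --steps '[0.4, 0, 0, -0.7, 0, 0, 0, 0.4, 0, 0, 0, 0, 0, 0]'

```text
clock: 22.4
ee_pos: [0.5794, -0.3822, 0.0457]
eef_rot: [3.137, -0.002, 0.216]
contact_force: [-3.5, 1.3, 15.5]
gripper_width: 0.508
grasp_force: 63.0
```

send_rows --steps '[0.4, 0, 0, 1.5, 0, 0, 0, 0.4, 0, 0, 0.8, 0, 0, 0, 0.4, 0, 0, 0, 0, 0, 0]' --newtons 20

```text
clock: 22.7
ee_pos: [0.5789, -0.3819, 0.0459]
eef_rot: [3.138, -0.001, 0.216]
contact_force: [0.2, -1.1, 5.4]
gripper_width: 0.509
grasp_force: 61.9
```

send_rows --steps '[0.56, 0, 0, 0, 0, 0, 0, 0.6, 0, 0, 0, 0, 0, 0, 0.66, 0, 0, 0, 0, 0, 0, 0.68, 0, 0, 0, 0, 0, 0, 0.68, 0, 0, 5, 0, 0, 0, 0.68, 0, 0, 10, 0, 0, 0, 0.68, 0, 0, 20, 0, 0, 0, 0.68, 0, 0, 30, 0, 0, 0, 0.68, -15, 0, 40, 0, 0, 0, 0.68, -15, 0, 40, 0, 0, 0, 0.68, -15, 0, 40, 0, 0, 0, 0.68, 0, 0, 0, 0, 0, 0]'

```text
clock: 23.9
ee_pos: [0.5342, -0.3839, 0.2393]
eef_rot: [3.129, -0.008, 0.214]
contact_force: [0.7, -0.5, 0.7]
gripper_width: 0.68
grasp_force: 0.0
```

```bash
python3 - <<'E'
from inhand import *
np.set_printoptions(precision=4,suppress=True)
s=arm.get_state();print(s['clock'],s['ee_pos'],s['contact_force'],s['gripper_width'])
f=grab('wrist','w14');i=f['image'].astype(int)
r=arm.spot_in(f,'setter');b=r[0]['bbox'];print(r[0])
print(arm.spot_in(f,'tile_blue')[:1])
x0,x1,y0,y1=int(b[0]-b[2]/2-15),int(b[0]+b[2]/2+15),max(0,int(b[1]-b[3]/2-15)),int(b[1]+b[3]/2+15)
w=i[y0:y1,x0:x1];B=(w[:,:,2]>w[:,:,0]+40)&(w[:,:,2]>w[:,:,1]+30);Wt=(w.min(2)>130)
def comp(m):
    k,lab,st,ce=cv2.connectedComponentsWithStats(m.astype(np.uint8));j=1+np.argmax(st[1:,4]);return lab==j,st[j]
for q,m,z in(('blue',B,.041),('all',None,.03)):
    mm,st=comp(m) if m is not None else comp(Wt|B|((w[:,:,0]>130)&(w[:,:,2]<120)))
    pts=np.argwhere(mm)[:,::-1].astype(np.float32);(c,sz,a)=R=cv2.minAreaRect(pts);box=cv2.boxPoints(R)
    C=np.array([ray(f,u+x0,v+y0,z)[:2] for u,v in box]);e=[np.linalg.norm(C[k]-C[k-1]) for k in range(4)]
    print(q,st,C.mean(0),np.round(e,4),C.tolist())
E
```

```text
23.9 [ 0.5342 -0.3839  0.2393] [ 0.7306 -0.4683  0.6834] 0.6802367496293261
{'bbox': [327.7, 197.2, 110.0, 180.3], 'score': 0.77}
[{'bbox': [330.5, 206.9, 58.7, 143.5], 'score': 0.57}]
blue [  47   44   54  141 7222] [ 0.5326 -0.3915] [0.115  0.0408 0.1152 0.0446] [[0.5843825901936, -0.35909867719804833], [0.5930574686121417, -0.3989218711616061], [0.48106582492110345, -0.4258546341736633], [0.4717597560650853, -0.3821893129315856]]
all [   16    18   114   178 18783] [ 0.5348 -0.3906] [0.1489 0.0884 0.1495 0.0991] [[0.5981048145185901, -0.33120845166583984], [0.6169832619552836, -0.4175673116094819], [0.4723106692578771, -0.45519732458000195], [0.45168573514306876, -0.35824076104116254]]
```

```bash
python3 -c "
from station import arm
print(arm.hand_in())"
```

```text
the job is handed in; nothing more can be done
None
```

Job handed in at about 24 s: the blue tile lies flat, blue side up, on the setter within about 2 mm of centre by the last measurement; the white tile was not touched and nothing else was knocked, though the judge's verdict was not shown.

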